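Put the fork gauge away in the gauge cabinet

ROBOT

A 6-joint arm with a two-finger parallel gripper is mounted at the origin on the work surface. World frame = base frame: x ahead of the robot, y to its left, z up, the work surface at z = 0. Lengths are in m, angles in rad, forces in N, time in s.
With the tool pointing down it reaches from about 0.35 to 0.975 m from the base axis. Payload 4.9 kg.
Tool frame: the origin (TCP) lies midway between the tips of the shut fingers; the grasp point (between the pads) lies 19 mm behind it; z points along the fingers, y is the line along which they close (so a half turn about z gives the same grasp; the last joint's range is limited). The gripper opens to 85 mm and grips with 20 to 120 N. Pads are 22 mm wide; open, the fingers measure 114 mm over their backs; the gripper's body (76 mm by 85 mm) begins 54 mm behind the grasp point. The pads swing forward as they close: fully open they stand 13 mm farther back than shut.
Start: joints at [1.012, 0.053, 1.613, -0, 1.476, -0.119], TCP at [0.266, 0.566, 0.204] pointing down, gripper open.
Joint ranges: [-3.01, 3.01], [-1.01, 2.22], [0.06, 2.58], [-1.02, 4.17], [0.09, 2.62], [-3.14, 3.14]. Speed limits (rad/s): [2.57, 2.57, 3.14, 3.14, 3.14, 3.14].

INTERFACE

Orientations are given as a rotation vector (axis times angle).
In Python, from station import telemetry, optics, ctrl gives the robot as it stands.
- The arm moves only by the shell command python3 -m pendant 'ROWS' [FORCE]. ROWS is JSON, one flat list of numbers, 7 for each row, row after row: the turn, a rotation vector about the tool's x, y, z as a fraction of full scale, then the shift along the tool's x, y, z as a fraction of full scale, then the opening, from 0 (shut) to 1 (fully open). In form: [ax, ay, az, tx, ty, tz, fingers, ax, ay, az, tx, ty, tz, fingers, ...]. A call has 1 to 12 rows; each row is the pose to reach, as a shift and turn from the pose commanded when the call began, along the tool's axes at that moment; what a row does not reach only later rows make up. Full scale, the value 1, is 300 mm for a shift and 30 degrees for a turn. A row lasts 1/8 s, in which the tool goes at most 62.5 mm and 10.7 degrees, less where a joint would pass 70% of its speed; a pose out of reach is approached as far as the arm can. A call with a number of a shift or a turn outside -1 to 1 is refused whole. A call with a gripper value outside its range is refused whole. The fingers move at their own pace and stop on an object; FORCE is the grip in N (left out, the last holds). Time passes only in rows, so rows that repeat a pose let the fingers close. It gives the time, the measured TCP pose, the force, the opening and the grip force at its end, in the units of the state.
- telemetry.get_obs(): the state, without advancing time (a new reading comes with each control period).
- optics.get_image(name): name is "scene" or "side" or "wrist"; returns a dict with "image" (400x640x3 uint8, red, green, blue), "depth" (400x640 float32, m along the optical axis (not along the pixel's ray), 0 where there is no reading), "fx", "fy", "cx", "cy" (pixels), "dist_coeffs" ([k1, k2, p1, p2, k3] as OpenCV has them; the pictures are not rectified), "rvec" (rotation vector, rad) and "tvec" (3), from world to camera coordinates, as OpenCV has them. Camera axes: x right, y down, z forward; pixel columns grow to the right and rows downward; lengths in m; the calibration is good to about 2 mm. A picture is of the moment at which its call begins.
- ctrl.finish_job(): hands the job in; it is judged then, once.
The state is a dict: "t": time; "q": joint angles; "dq": joint speeds; "effort": joint torques, N m; "tool_pos": TCP position; "tool_rot": TCP orientation; "contact_force": force on the tool from outside, world axes, zero at the start; "wrist_torque": the same for the moment, N m; "opening": finger opening in m; "grip_force": force on a finger pad.
Only numpy, scipy, OpenCV 4.12 (cv2) and the standard library are available. Lean on these libraries where they do the work, as an engineer would, in place of code of your own. Each camera call takes 0.05 s, during which the arm holds its last target. There are 200 camera calls.

TASK

Slide the clear cover of the grey gauge cabinet fully open, take the fork-shaped gauge (the one with two prongs at its lower end) out of the wooden stand, lower it through the cabinet's opening and hang it by its eye on the hook inside, then slide the cover fully shut over it. Neither the gauge nor the robot may touch the aluminium frame around the opening at any time. Leave the other two gauges standing in the stand, and do not disturb the loupe, the camera and the caliper.

Things in the scene. Friction and masses are not known exactly. Their poses are not given: they have to be found in the camera images.
- cabinet: Grey steel gauge cabinet, fixed box 200 (its x) by 320 (its y) by 150 mm high, turned up to 12 degrees. Origin: centre of its underside, on the table; z up. Its top has one opening, x -85 to +85 mm by y -130 to -30 mm (centre y = -80); the rest of the top, on its +y side, is closed deck. Inner floor 6 mm up. Clear window in its +x wall.
- frame: The flat aluminium frame round the cabinet's opening, 15 to 30 mm wide and 10 mm thick, its upper face 150 mm above the cabinet's underside, inner edges as given for the opening. Fixed to the cabinet, same origin and axes as the cabinet. Not to be touched (1 N is already too much).
- hook: Steel hook fixed in the cabinet, same axes. Origin: the cabinet's (0, -80 mm), at underside level. A 106 mm high post, near face at x = +42 mm, carries a level round peg, 8 mm diameter, axis 100 mm up, pointing to -x and ending at x = -24 mm in an upturned tip, top 113 mm up. Bring the gauge down on the -x side of the tip, move it along +x so the eye passes over the tip, lower it on to the peg.
- hook_seat (a point): Point on the top of the peg midway between the tip and the post, 104 mm above the cabinet's underside; 12 mm to +x of the hook's origin. Axes as the cabinet's. A hung gauge's eye_top point lies here, give or take 20 mm along the peg.
- cover (a joint): Position of the clear plastic cover, m: 0 shut, 0.125 fully open (end stop), growing as it slides along the cabinet's +y. Starts at 0 to 0.03. It stays where left; about 2 N slides it. The cover is a plate 188 by 116 by 5 mm, 152 to 157 mm above the cabinet's underside; the opening is clear of it from 0.11 on.
- cover_grip (a point): Grip point of the cover's handle, moving with the cover: an upright black fin in the cover's middle, 50 mm long along the cabinet's x, 14 mm thick along its y, 34 mm high from the cover's upper face. The point is inside the fin, 22 mm above that face, 12 mm below the fin's top. Cabinet's axes. Shut, it is at the cabinet's (0, -80 mm), 179 mm up.
- stand: Fixed wooden block, 60 (its x) by 270 (its y) by 30 mm high, with three slots 12 mm deep, 13 by 69 mm (the long way along its y), at y = -90, 0 and +90 mm, one upright gauge in each, in any order. Origin: centre of its underside.
- fork_gauge: The gauge to hang: flat steel, 10 mm thick (x), 66 wide (y), 125 tall (z up), 0.2-0.4 kg, in a stand slot, faces along the stand's x. Origin: centre of lower edge. From below: two prongs 16 mm wide, 34 mm gap, to 44 mm; bridge to 55; eye (hole along x) 30 wide, 55 to 89, between side bars, 50 over all; crossbar 50 wide to 101; black tab 30 wide to 125. Grip tab across its 10 mm thickness.
- eye_top (a point): Middle of the eye's upper edge, on the gauge's mid-plane, 89 mm above the fork gauge's lower edge, 36 mm below its top. Axes as the fork gauge's. Hung, this edge rests on the peg and the gauge's top is 140 mm above the cabinet's underside, below the cover.
- plate_gauge: Bystander gauge, as the fork gauge but with a plain solid rectangle, 66 mm wide, as its lower 55 mm. Same origin and axes.
- tongue_gauge: Bystander gauge, as the fork gauge but with one 26 mm wide tongue in the middle as its lower 44 mm. Same origin and axes.
- loupe: Bystander: small black round loupe standing between cabinet and stand, 36 mm diameter, 45 mm high. Origin: centre of its underside.
- camera: Bystander: black compact camera lying on its back, 62 by 105 by 26 mm. Origin: centre of its underside.
- caliper: Bystander: steel caliper lying flat, 200 by 80 by 10 mm. Origin: on the table, mid-length of its bar.

How it is judged:
On the way, in this order (a step that is already met when the one before it is completed fails the run):
1. the cover is slid fully open (value of joint cover above 0.112 m), for 0.2 s.
2. the fork gauge is lifted clear of the stand (height (world z) of fork_gauge above 0.06 m), for 0.1 s.
3. the fork gauge hangs on the hook, released, with the cover still open (x of eye_top in the frame of hook_seat between -0.03 and 0.03 m and y of eye_top in the frame of hook_seat between -0.011 and 0.011 m and z of eye_top in the frame of hook_seat between -0.005 and 0.005 m and angle between fork_gauge's own z axis and vertical below 0.15 rad and contact force between fork_gauge and hook above 0.8 N and contact force between fork_gauge and the fingers below 0.1 N and value of joint cover above 0.1 m), for 0.2 s.
At the end, for the whole second after the job is handed in: The fork gauge hangs still and released on the hook: eye's upper edge on the peg (within 30 mm along, 11 mm across, 5 mm in height of the seat point), upright within 8 degrees; cover shut to within 6 mm; the other two gauges within 20 mm of where they were (x of eye_top in the frame of hook_seat between -0.03 and 0.03 m and y of eye_top in the frame of hook_seat between -0.011 and 0.011 m and z of eye_top in the frame of hook_seat between -0.005 and 0.005 m and angle between fork_gauge's own z axis and vertical below 0.15 rad and contact force between fork_gauge and hook above 0.8 N and contact force between fork_gauge and the fingers below 0.1 N and value of joint cover below 0.006 m and linear speed of fork_gauge below 0.03 m/s and distance of each of plate_gauge, tongue_gauge from where it was at the start of the episode below 0.02 m); the robot touches nothing.
It fails at once if the gauge or the robot touches the frame round the opening (over 1 N) (contact force between frame and fork_gauge above 1 N or contact force between frame and the fingers above 1 N or contact force between frame and the arm above 1 N).
It fails at once if one of the other gauges is moved by over 20 mm (distance of any of plate_gauge, tongue_gauge from where it was at the start of the episode above 0.02 m).
It fails at once if the loupe, camera or caliper is moved by over 30 mm (distance of any of loupe, camera, caliper from where it was at the start of the episode above 0.03 m).
It also fails if it takes over 70 s, if anything falls off the work surface, if the arm or the gripper's body presses on something with over 40 N, if the wrist force passes 120 N, or if a joint passes its speed limit or range.

## Working session

There is one attempt and no reset: what is moved stays moved. The work goes in short steps, Python scripts to look and compute and a shell command to move; the robot and the scene stay as the last step left them, time stands still between calls to the robot, and variables do not carry over. Pictures are saved under pics/ and viewed, at most 14 in all, crops included, and the job is handed in when it is done.

```bash
mkdir -p pics
cat > h.py <<'E'
import numpy as np,cv2,pickle
from scipy.spatial.transform import Rotation as R
from station import telemetry,optics,ctrl
def cap(n):
    d=optics.get_image(n); pickle.dump(d,open(f'/tmp/{n}.pkl','wb')); return d
def load(n): return pickle.load(open(f'/tmp/{n}.pkl','rb'))
def cloud(d):
    H,W=d['depth'].shape
    K=np.array([[d['fx'],0,d['cx']],[0,d['fy'],d['cy']],[0,0,1]])
    u,v=np.meshgrid(np.arange(W),np.arange(H))
    p=cv2.undistortPoints(np.stack([u,v],-1).reshape(-1,1,2).astype(float),K,np.array(d['dist_coeffs'])).reshape(H,W,2)
    z=d['depth'];P=np.dstack([p*z[...,None],z])
    M=R.from_rotvec(np.ravel(d['rvec'])).as_matrix()
    P=(P-np.ravel(d['tvec']))@M
    P[z<=0]=np.nan
    return P
def save(d,n): cv2.imwrite(f'pics/{n}.png',d['image'][...,::-1])
E
python3 - <<'E'
from h import *
for n in ['scene','side']:
    d=cap(n);save(d,n+'0');P=cloud(d);print(n,-R.from_rotvec(np.ravel(d['rvec'])).as_matrix().T@np.ravel(d['tvec']))
o=telemetry.get_obs();print(o['tool_pos'],o['tool_rot'],o['t'],R.from_rotvec(o['tool_rot']).as_matrix().round(3),o['opening'])
E
```

```text
scene [0.77268913 0.35016082 1.08379168]
side [0.34510266 0.18040227 1.03780608]
[0.26574805 0.56500814 0.20276691] [-6.85153747e-01 -3.06531123e+00  2.75345997e-03] 0.1 [[-0.905  0.426 -0.001]
 [ 0.426  0.905 -0.002]
 [ 0.    -0.002 -1.   ]] 0.0856270221827736
```

View pics/scene0.png

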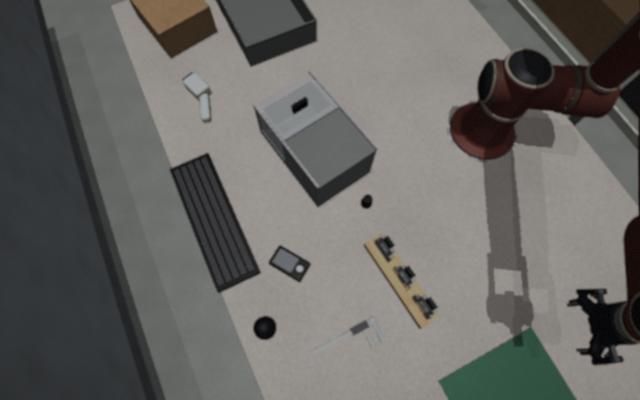

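View pics/side0.png

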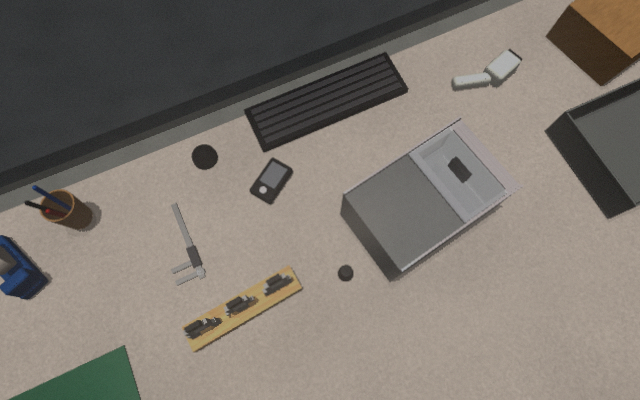

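The scene picture shows the cabinet (about 315,135) with the fin at (300,103), and the stand at (400,280) with three gauges. In the side picture the fin is at (459,168), the stand runs from (190,340) to (298,275) and the loupe is at (345,272).

Run:
```python
from h import *
for n in ['side','scene']:
    d=load(n);P=cloud(d);z=P[...,2]
    print(n,'table z',np.nanmedian(z))
    def grab(v0,v1,u0,u1,lo,hi):
        m=np.zeros(z.shape,bool);m[v0:v1,u0:u1]=1;m&=(z>lo)&(z<hi);return P[m]
    cab=(110,290,330,525) if n=='side' else (65,210,245,385)
    st=(255,355,175,310) if n=='side' else (225,335,355,445)
    for nm,box,lo,hi in [('cabtop',cab,.14,.162),('fin',cab,.172,.21),('stand',st,.024,.036),('gauges',st,.05,.16)]:
        Q=grab(*box,lo,hi)
        if len(Q)<5: print(nm,len(Q));continue
        (c,s,a)=cv2.minAreaRect(Q[:,:2].astype(np.float32)); b=cv2.boxPoints((c,s,a))
        print(nm,len(Q),np.round(c,4),np.round(s,4),round(a,2),'z',np.percentile(Q[:,2],[5,50,95]).round(4),b.round(3).tolist())
    Q=grab(*st,.05,.16)
    _,l,c=cv2.kmeans(Q[:,:2].astype(np.float32),3,None,(3,50,1e-5),10,cv2.KMEANS_PP_CENTERS)
    for i in range(3):
        q=Q[l[:,0]==i]; t=q[q[:,2]>q[:,2].max()-.012]; print('g',len(q),q.max(0).round(3),'tab',t.mean(0).round(4),len(t),cv2.minAreaRect(t[:,:2].astype(np.float32)))
def crop(n,v0,v1,u0,u1):
    return cv2.resize(load(n)['image'][v0:v1,u0:u1,::-1],(400,400),interpolation=cv2.INTER_CUBIC)
cv2.imwrite('pics/st.png',np.hstack([crop('side',250,370,180,300),crop('scene',225,335,350,460)]))
```

```text
side table z 0.0006961530398214369
cabtop 13442 [ 0.5285 -0.1718] [0.203  0.3228] 9.52 z [0.1487 0.1523 0.1602] [[0.4020000100135803, -0.028999999165534973], [0.45500001311302185, -0.3479999899864197], [0.6549999713897705, -0.3140000104904175], [0.6019999980926514, 0.004000000189989805]]
fin 253 [ 0.5395 -0.235 ] [0.0495 0.0156] 7.08 z [0.1742 0.1906 0.1943] [[0.5139999985694885, -0.23000000417232513], [0.515999972820282, -0.2460000067949295], [0.5649999976158142, -0.23999999463558197], [0.5630000233650208, -0.2240000069141388]]
stand 2226 [0.4918 0.2971] [0.0628 0.2707] 5.19 z [0.027  0.0304 0.0333] [[0.4480000138282776, 0.42899999022483826], [0.4729999899864197, 0.1599999964237213], [0.5350000262260437, 0.16500000655651093], [0.5109999775886536, 0.4350000023841858]]
gauges 997 [0.4912 0.297 ] [0.0126 0.246 ] 5.72 z [0.0613 0.116  0.1447] [[0.4729999899864197, 0.4189999997615814], [0.4970000088214874, 0.17399999499320984], [0.5099999904632568, 0.17499999701976776], [0.48500001430511475, 0.41999998688697815]]
g 347 [0.491 0.419 0.147] tab [0.4829 0.3866 0.1429] 98 ((0.483226507902145
[... 1241 characters left out ...]
] 5.52 z [0.0584 0.1065 0.1438] [[0.47200000286102295, 0.4189999997615814], [0.4950000047683716, 0.17499999701976776], [0.5080000162124634, 0.17599999904632568], [0.48399999737739563, 0.41999998688697815]]
g 277 [0.498 0.331 0.146] tab [0.4906 0.2987 0.1421] 61 ((0.48984506726264954, 0.2984641194343567), (0.011136511340737343, 0.03039534203708172), 6.992406368255615)
g 282 [0.507 0.241 0.147] tab [0.4995 0.2085 0.1423] 60 ((0.49888473749160767, 0.20835435390472412), (0.010477682575583458, 0.030378106981515884), 5.984059810638428)
g 289 [0.489 0.42  0.147] tab [0.481  0.3869 0.1422] 61 ((0.4800718128681183, 0.38718512654304504), (0.029404720291495323, 0.011063563637435436), 89.58433532714844)
```

View pics/st.png

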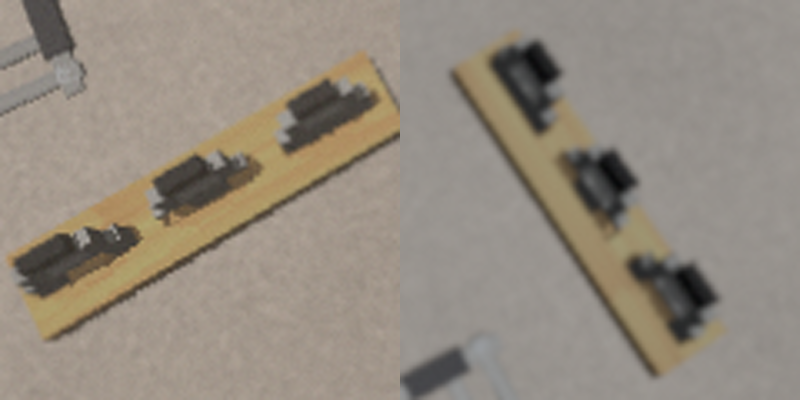

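The crop shows three gauges. Their lower ends can't be told apart reliably at this resolution, so I'll get width profiles from the point clouds.

```bash
cat >> h.py <<'E'
def plan(x,y,z,ydeg,frm=None):
    "fractions of full scale from measured pose (or frm) to tool-down pose with tool y at world angle ydeg"
    o=telemetry.get_obs(); p,r=(o['tool_pos'],R.from_rotvec(o['tool_rot'])) if frm is None else frm
    a=np.radians(ydeg); Y=np.array([np.cos(a),np.sin(a),0]);Z=np.array([0,0,-1.]);T=R.from_matrix(np.c_[np.cross(Y,Z),Y,Z])
    print('turn',(np.degrees((r.inv()*T).as_rotvec())/30).round(3),'shift',(r.inv().apply(np.array([x,y,z])-p)/.3).round(4))
    return np.array([x,y,z]),T
def st():
    o=telemetry.get_obs();m=R.from_rotvec(o['tool_rot']).as_matrix()
    print('t',round(o['t'],2),'tcp',np.round(o['tool_pos'],4),'ydeg',np.degrees(np.arctan2(m[1,1],m[0,1])).round(2),'F',np.round(o['contact_force'],1),'op',round(o['opening'],4),'grip',np.round(o['grip_force'],1),'q6',round(o['q'][5],2))
E
python3 - <<'E'
from h import *
a=np.radians(5.6);s=np.array([-np.sin(a),np.cos(a)]);e=np.array([np.cos(a),np.sin(a)])
for n in ['side','scene']:
    d=load(n);P=cloud(d).reshape(-1,3);c=np.array([.4915,.2975]) if n=='side' else np.array([.49,.2975])
    D=P[:,:2]-c;u=D@s;w=D@e
    for y0 in (-.09,0,.09):
        m=(abs(w)<.012)&(abs(u-y0)<.04)&(P[:,2]>.036)&(P[:,2]<.058)
        print(n,y0,np.histogram(u[m]-y0,bins=np.arange(-.04,.041,.008))[0])
p=plan(.42,.32,.26,75);p=plan(.46,.06,.26,90,p);plan(.538,-.2355,.26,99.55,p)
E
```

```text
side -0.09 [0 6 6 6 6 6 6 4 6 3]
side 0 [1 0 0 4 6 6 6 0 0 0]
side 0.09 [ 4 10  5  0  0  0  0  9  6  0]
scene -0.09 [1 6 7 5 6 5 7 6 4 3]
scene 0 [0 0 0 3 5 6 6 0 0 0]
scene 0.09 [0 6 7 0 0 0 0 8 8 1]
turn [-0.003 -0.001 -0.34 ] shift [-0.8129 -0.5204 -0.19  ]
turn [ 0.   0.  -0.5] shift [-0.3531 -0.8026  0.    ]
turn [ 0.     0.    -0.318] shift [-0.26  -0.985  0.   ]
```

The profiles are clear: the fork is the gauge at stand y = +0.09, near (0.482, 0.387). The middle one is the tongue and the one at -0.09 is the plate. Next I'll move to the cover handle.

```bash
python3 -m pendant '[0,0,-0.17,-0.4,-0.26,-0.19,0.6, 0,0,-0.34,-0.813,-0.52,-0.19,0.6, 0,0,-0.34,-0.813,-0.52,-0.19,0.6, 0,0,-0.34,-0.813,-0.52,-0.19,0.6, 0,0,-0.34,-0.813,-0.52,-0.19,0.6]' 30; python3 -m pendant '[0,0,-0.5,-0.353,-0.803,0,0.6, 0,0,-0.5,-0.353,-0.803,0,0.6, 0,0,-0.5,-0.353,-0.803,0,0.6, 0,0,-0.5,-0.353,-0.803,0,0.6, 0,0,-0.5,-0.353,-0.803,0,0.6]'; python3 -m pendant '[0,0,-0.32,-0.26,-0.985,0,0.6, 0,0,-0.32,-0.26,-0.985,0,0.6, 0,0,-0.32,-0.26,-0.985,0,0.6, 0,0,-0.32,-0.26,-0.985,0,0.6, 0,0,-0.32,-0.26,-0.985,0,0.6, 0,0,-0.32,-0.26,-0.985,0,0.6, 0,0,-0.32,-0.26,-0.985,0,0.6]'
python3 - <<'E'
from h import *
st()
d=cap('wrist');save(d,'w1');P=cloud(d);z=P[...,2]
Q=P[(z>.175)&(z<.2)&(abs(P[...,0]-.538)<.05)&(abs(P[...,1]+.2355)<.05)];print(len(Q))
if len(Q)>20: print(cv2.minAreaRect(Q[:,:2].astype(np.float32)),np.percentile(Q[:,2],[50,95]))
plan(.538,-.2355,.163,99.55)
E
```

```text
t: 0.72
tool_pos: [0.4212, 0.3184, 0.2609]
tool_rot: [0.412, 3.114, -0.0]
contact_force: [0.2, 0.5, 0.1]
opening: 0.0516
grip_force: 0.0
t: 1.35
tool_pos: [0.4602, 0.0574, 0.2604]
tool_rot: [-0.007, -3.141, 0.001]
contact_force: [0.0, 0.3, 0.5]
opening: 0.0515
grip_force: 0.0
t: 2.22
tool_pos: [0.538, -0.2348, 0.2602]
tool_rot: [0.262, -3.13, -0.002]
contact_force: [-1.1, 0.8, -0.2]
opening: 0.0511
grip_force: 0.0
t 2.23 tcp [ 0.538  -0.2348  0.2602] ydeg 99.58 F [-1.1  0.8 -0.2] op 0.0511 grip 0.0 q6 -2.28
1175
((0.537996232509613, -0.23588433861732483), (0.04950224608182907, 0.013458170928061008), 9.400257110595703) [0.19060363 0.19177802]
turn [ 0.002 -0.001  0.003] shift [ 0.0007 -0.0043  0.3251]
```

View pics/w1.png

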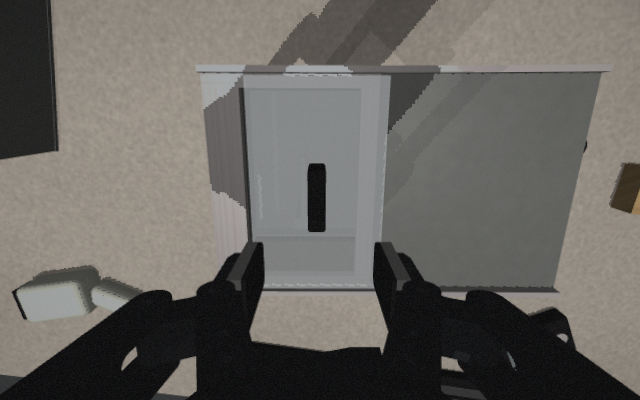

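The wrist view shows the fin at (317,198) between the fingers, and the measured (0.538, -0.2359) agrees with the earlier estimates. I'll descend and grip.

```bash
python3 -m pendant '[0,0,0,0,-0.004,0.15,0.6, 0,0,0,0,-0.004,0.28,0.6, 0,0,0,0,-0.004,0.325,0.6, 0,0,0,0,-0.004,0.325,0.4, 0,0,0,0,-0.004,0.325,0, 0,0,0,0,-0.004,0.325,0, 0,0,0,0,-0.004,0.325,0, 0,0,0,0,-0.004,0.325,0, 0,0,0,0,-0.004,0.325,0]' 30
python3 - <<'E'
from h import *
st()
E
```

```text
t: 3.4
tool_pos: [0.5386, -0.2364, 0.1637]
tool_rot: [-0.263, 3.13, -0.0]
contact_force: [-0.3, 0.2, 0.8]
opening: 0.0002
grip_force: 0.6
t 3.4 tcp [ 0.5386 -0.2364  0.1637] ydeg 99.6 F [-0.3  0.2  0.8] op 0.0002 grip 0.6 q6 -2.28
```

The fingers closed fully on nothing, so I'll look.

Run:
```python
from h import *
a=cap('wrist')['image'];b=cap('side')['image'][100:300,320:640]
cv2.imwrite('pics/c.png',np.hstack([cv2.resize(a,(400,250)),cv2.resize(b,(400,250))])[...,::-1])
d=load('side');P=cloud(d);z=P[...,2]
Q=P[(z>.145)&(z<.4)&(abs(P[...,0]-.538)<.06)&(abs(P[...,1]+.2355)<.06)]
for lo in np.arange(.15,.34,.015):
    q=Q[(Q[:,2]>lo)&(Q[:,2]<lo+.015)]
    if len(q)>3: print(lo.round(3),len(q),q.min(0).round(3),q.max(0).round(3))
```

```text
0.15 2170 [ 0.478 -0.294  0.15 ] [ 0.598 -0.176  0.165]
0.165 54 [ 0.515 -0.242  0.165] [ 0.562 -0.226  0.179]
0.18 80 [ 0.515 -0.246  0.18 ] [ 0.565 -0.23   0.195]
0.195 12 [ 0.528 -0.243  0.195] [ 0.532 -0.227  0.209]
0.21 6 [ 0.528 -0.244  0.212] [ 0.53 -0.23  0.22]
0.225 9 [ 0.524 -0.231  0.234] [ 0.531 -0.212  0.24 ]
0.24 46 [ 0.522 -0.228  0.241] [ 0.539 -0.201  0.254]
0.255 32 [ 0.52  -0.232  0.255] [ 0.532 -0.191  0.27 ]
0.27 94 [ 0.518 -0.225  0.27 ] [ 0.553 -0.176  0.285]
0.285 124 [ 0.519 -0.221  0.285] [ 0.555 -0.176  0.3  ]
0.3 77 [ 0.523 -0.212  0.3  ] [ 0.543 -0.194  0.315]
0.315 81 [ 0.519 -0.213  0.316] [ 0.569 -0.197  0.33 ]
0.33 100 [ 0.52  -0.213  0.33 ] [ 0.569 -0.197  0.345]
```

View pics/c.png

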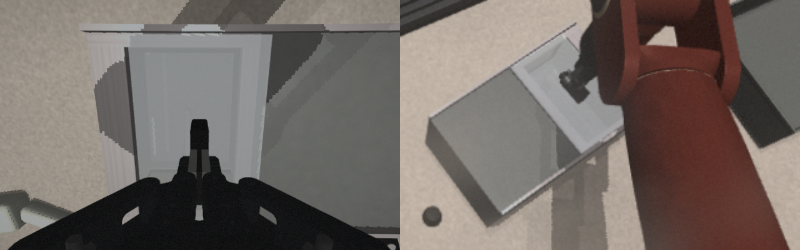

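The fingers sit at the fin (around 200,140 in the left half), so I'll enlarge that part.

Run:
```python
from h import *
a=load('wrist')['image'][170:370,220:420];a=np.clip(a.astype(float)*2.5,0,255).astype(np.uint8)
cv2.imwrite('pics/c2.png',cv2.resize(a,(600,600),interpolation=2)[...,::-1])
P=cloud(load('wrist'))
for v in range(190,300,10): print(v,[tuple(P[v,u].round(3)) for u in range(300,341,8)])
```

```text
190 [(np.float64(0.516), np.float64(-0.25), np.float64(0.157)), (np.float64(0.516), np.float64(-0.246), np.float64(0.156)), (np.float64(0.514), np.float64(-0.242), np.float64(0.16)), (np.float64(0.513), np.float64(-0.237), np.float64(0.16)), (np.float64(0.513), np.float64(-0.233), np.float64(0.157)), (np.float64(0.512), np.float64(-0.228), np.float64(0.158))]
200 [(np.float64(0.522), np.float64(-0.25), np.float64(0.157)), (np.float64(0.515), np.float64(-0.245), np.float64(0.178)), (np.float64(0.514), np.float64(-0.242), np.float64(0.179)), (np.float64(0.513), np.float64(-0.238), np.float64(0.18)), (np.float64(0.514), np.float64(-0.233), np.float64(0.176)), (np.float64(0.518), np.float64(-0.227), np.float64(0.157))]
210 [(np.float64(0.528), np.float64(-0.249), np.float64(0.157)), (np.float64(0.516), np.float64(-0.245), np.float64(0.191)), (np.float64(0.515), np.float64(-0.241), np.float64(0.191)), (np.float64(0.515), np.float64(-0.238), np.float64(0.19)), (np.float64(0.515), np.float64(-0.234), np.float64(0.19)), (np.float64(0.524), np.float64(-0.226), np.float64(0.158))]
220 [(np.flo
[... 2191 characters left out ...]
 np.float64(-0.245), np.float64(0.237)), (np.float64(0.528), np.float64(-0.242), np.float64(0.233)), (np.float64(0.53), np.float64(-0.239), np.float64(0.228)), (np.float64(0.529), np.float64(-0.236), np.float64(0.228)), (np.float64(0.525), np.float64(-0.234), np.float64(0.235)), (np.float64(0.524), np.float64(-0.231), np.float64(0.237))]
290 [(np.float64(0.528), np.float64(-0.244), np.float64(0.24)), (np.float64(0.527), np.float64(-0.242), np.float64(0.24)), (np.float64(0.534), np.float64(-0.238), np.float64(0.228)), (np.float64(0.531), np.float64(-0.236), np.float64(0.232)), (np.float64(0.526), np.float64(-0.234), np.float64(0.24)), (np.float64(0.526), np.float64(-0.231), np.float64(0.24))]
```

View pics/c2.png

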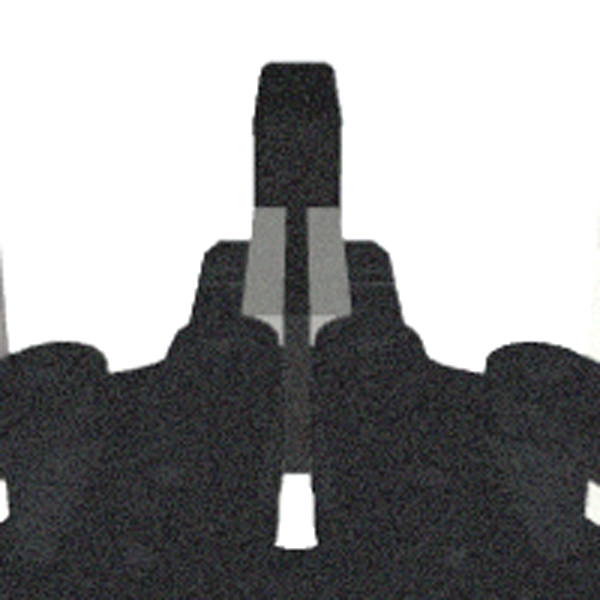

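Both depth views put the fingertips just above the fin top (about z 0.195), although the reported TCP z is 0.164. I'll check the fingertip height against the start picture and what the cameras see now.

Run:
```python
from h import *
P=cloud(load('scene'));z=P[...,2];m=(abs(P[...,0]-.266)<.09)&(abs(P[...,1]-.566)<.09)&(z>.03)
Q=P[m];print('start: tcp z .203, open',np.histogram(Q[:,2],bins=np.arange(.12,.40,.02)))
st()
P=cloud(load('wrist'));z=P[...,2]
# fingers in tool frame
o=telemetry.get_obs();r=R.from_rotvec(o['tool_rot']);T=r.inv().apply(P.reshape(-1,3)-o['tool_pos']).reshape(P.shape)
for u in (290,296,302,308,314,320,326,332,338,344): print(u,[(T[v,u]*1000).round().astype(int).tolist() for v in range(236,276,5)])
```

```text
start: tcp z .203, open (array([  0,   0,   0,   0,   0,   0,  48,  84, 313, 399, 373, 390, 279,
       345]), array([0.12, 0.14, 0.16, 0.18, 0.2 , 0.22, 0.24, 0.26, 0.28, 0.3 , 0.32,
       0.34, 0.36, 0.38, 0.4 ]))
t 3.5 tcp [ 0.5386 -0.2364  0.1637] ydeg 99.6 F [-0.1  0.3  1.4] op -0.0003 grip 0.6 q6 -2.28
290 [[-3, -16, 6], [-6, -16, 7], [-9, -16, 7], [-13, -17, 7], [7, -12, -40], [7, -12, -45], [7, -11, -51], [7, -11, -55]]
296 [[-3, -13, 6], [-6, -13, 7], [-9, -13, 6], [7, -10, -37], [7, -10, -41], [7, -9, -47], [7, -9, -50], [7, -9, -55]]
302 [[-3, -9, 7], [-6, -9, 7], [-9, -9, 6], [7, -7, -37], [7, -7, -40], [11, -6, -53], [10, -6, -57], [11, -6, -62]]
308 [[11, -5, -27], [11, -5, -34], [11, -4, -39], [11, -4, -45], [11, -4, -49], [11, -4, -54], [11, -4, -58], [12, -4, -63]]
314 [[11, -2, -27], [11, -2, -34], [11, -2, -39], [11, -2, -44], [11, -2, -50], [11, -2, -54], [11, -2, -58], [11, -1, -62]]
320 [[10, 1, -27], [11, 1, -34], [11, 1, -40], [11, 1, -44], [11, 1, -49], [11, 1, -54], [11, 1, -58], [11, 1, -62]]
326 [[11, 4, -27], [11, 4, -35], [11, 3, -40], [11, 3, -45], [11, 3, -50], [11, 3, -54], [11, 3, -58], [11, 3, -62]]
332 [[11, 7, -27], [11, 6, -35], [11, 6, -39], [11, 6, -45], [11, 6, -50], [11, 5, -54], [11, 5, -58], [11, 5, -62]]
338 [[-3, 12, 7], [-6, 12, 6], [-10, 12, 7], [7, 9, -35], [7, 9, -41], [7, 8, -46], [7, 8, -50], [7, 8, -55]]
344 [[-3, 15, 7], [-6, 15, 7], [-9, 15, 7], [7, 12, -36], [7, 11, -41], [7, 11, -46], [7, 10, -51], [7, 10, -54]]
```

```bash
python3 -m pendant '[0,0,0,0,0,-0.15,0, 0,0,0,0,0,-0.2,0, 0,0,0,0,0,-0.2,0]'
python3 - <<'E'
from h import *
st()
d=cap('wrist');cv2.imwrite('pics/w2.png',np.clip(d['image'].astype(float)*1.8,0,255).astype(np.uint8)[...,::-1]);P=cloud(d)
o=telemetry.get_obs();r=R.from_rotvec(o['tool_rot']);T=r.inv().apply(P.reshape(-1,3)-o['tool_pos']).reshape(P.shape)
for u in (308,314,320,326,332): print(u,[(T[v,u]*1000).round().astype(int).tolist() for v in range(200,280,6)])
d=cap('side');P=cloud(d);T=r.inv().apply(P.reshape(-1,3)-o['tool_pos'])
m=(abs(T[:,0])<.03)&(abs(T[:,1])<.03)&(T[:,2]<.02)&(T[:,2]>-.1);print(np.histogram(T[m,2],bins=np.arange(-.1,.021,.01))[0])
E
```

```text
t: 3.88
tool_pos: [0.5393, -0.2367, 0.2248]
tool_rot: [-0.263, 3.128, -0.003]
contact_force: [-0.7, 0.4, -0.7]
opening: 0.0002
grip_force: 0.0
t 3.88 tcp [ 0.5393 -0.2367  0.2248] ydeg 99.6 F [-0.7  0.4 -0.7] op 0.0002 grip 0.0 q6 -2.28
308 [[0, -8, 67], [-4, -8, 66], [-9, -8, 67], [-14, -8, 67], [-19, -8, 66], [-24, -9, 66], [-29, -9, 66], [11, -5, -38], [11, -5, -44], [11, -5, -50], [10, -4, -55], [10, -4, -60], [10, -4, -64], [11, -4, -71]]
314 [[11, -3, 30], [6, -3, 33], [2, -3, 32], [-2, -3, 33], [-6, -3, 33], [-11, -3, 33], [-15, -3, 33], [10, -2, -37], [11, -2, -44], [11, -2, -50], [10, -2, -55], [10, -2, -60], [10, -2, -64], [9, -2, -67]]
320 [[10, 1, 32], [6, 1, 31], [2, 1, 33], [-2, 1, 33], [-7, 1, 33], [-11, 1, 33], [-15, 1, 32], [10, 0, -36], [11, 0, -44], [10, 0, -49], [11, 0, -55], [10, 0, -59], [11, 0, -66], [9, 0, -67]]
326 [[10, 5, 32], [6, 5, 32], [2, 5, 32], [-2, 5, 33], [-6, 5, 32], [-11, 5, 32], [-15, 5, 33], [11, 3, -37], [10, 3, -43], [10, 3, -49], [11, 3, -55], [10, 3, -59], [11, 2, -65], [9, 2, -66]]
332 [[1, 10, 66], [-4, 10, 66], [-9, 10, 67], [-14, 10, 67], [-19, 10, 67], [-24, 10, 66], [-28, 10, 65], [10, 6, -37], [10, 5, -43], [10, 5, -49], [-9223372036854775808, -9223372036854775808, -9223372036854775808], [11, 5, -60], [11, 5, -65], [11, 4, -70]]
[20 45 18  1  9 11 10  1  0  0  0  0]<stdin>:5: RuntimeWarning: invalid value encountered in cast
```

View pics/w2.png

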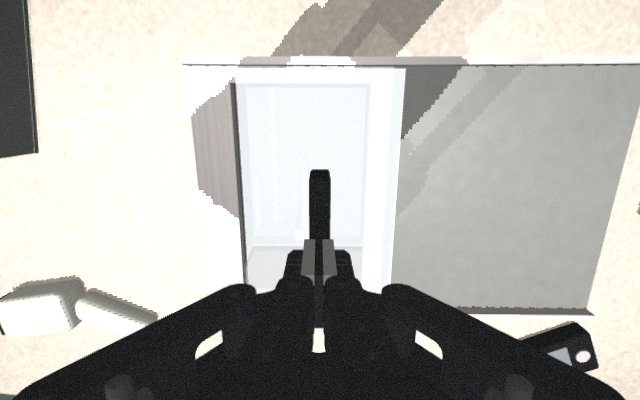

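Two independent cameras put the real fingertips about 34 mm behind the reported TCP, and that explains the empty grip. I'll refine that offset and use it as a correction.

Run:
```python
from h import *
P=cloud(load('wrist'));o=telemetry.get_obs();r=R.from_rotvec(o['tool_rot']);T=r.inv().apply(P.reshape(-1,3)-o['tool_pos']).reshape(P.shape)
print((T[234:246,322]*1000).round(1).tolist())
T2=r.inv().apply(cloud(load('side')).reshape(-1,3)-o['tool_pos']);m=(abs(T2[:,0])<.02)&(abs(T2[:,1])<.02)&(T2[:,2]<0.01)&(T2[:,2]>-.06);print((T2[m]*1000).round(0)[np.argsort(-T2[m,2])][:12].tolist())
plan(.538,-.2359,.132,99.5)
```

```text
[[-14.0, 1.6, 31.1], [-14.5, 1.6, 30.7], [-15.2, 1.6, 30.7], [-16.3, 1.6, 31.4], [-17.0, 1.6, 31.4], [10.1, 1.0, -34.6], [9.5, 1.0, -34.5], [9.8, 0.9, -36.2], [10.0, 0.9, -37.9], [10.0, 0.9, -38.9], [10.3, 0.9, -40.8], [10.3, 0.9, -41.9]]
[[6.0, 6.0, -29.0], [8.0, 7.0, -34.0], [5.0, 8.0, -35.0], [3.0, 11.0, -36.0], [9.0, -1.0, -37.0], [9.0, 7.0, -37.0], [9.0, 4.0, -37.0], [7.0, 7.0, -38.0], [8.0, 6.0, -38.0], [5.0, 6.0, -39.0], [9.0, -2.0, -40.0], [7.0, 7.0, -42.0]]
turn [ 0.002 -0.003  0.003] shift [-6.000e-04 -2.000e-04  2.997e-01]
```

```bash
python3 -m pendant '[0,0,0,0,0,0,0.5, 0,0,0,0,0,0.05,0.5, 0,0,0,0,0,0.15,0.5, 0,0,0,0,0,0.25,0.5, 0,0,0,0,0,0.3,0.5, 0,0,0,0,0,0.3,0.3, 0,0,0,0,0,0.3,0, 0,0,0,0,0,0.3,0, 0,0,0,0,0,0.3,0, 0,0,0,0,0,0.3,0]' 30
python3 - <<'E'
from h import *
st()
E
```

```text
t: 5.22
tool_pos: [0.5388, -0.2364, 0.134]
tool_rot: [-0.263, 3.13, -0.001]
contact_force: [-0.2, 0.4, -0.5]
opening: 0.0132
grip_force: 33.2
t 5.22 tcp [ 0.5388 -0.2364  0.134 ] ydeg 99.6 F [-0.2  0.4 -0.5] op 0.0132 grip 33.2 q6 -2.28
```

The fin is gripped, with an opening of 13 mm. I'll slide the cover open.

```bash
python3 -m pendant '[0,0,0,0,0.06,0,0, 0,0,0,0,0.14,0,0, 0,0,0,0,0.22,0,0, 0,0,0,0,0.29,0,0, 0,0,0,0,0.34,0,0, 0,0,0,0,0.367,0,0, 0,0,0,0,0.367,0,0, 0,0,0,0,0.367,0,0, 0,0,0,0,0.367,0,0]'
python3 - <<'E'
from h import *
st();p=telemetry.get_obs()['tool_pos'];a=np.radians(9.5);d=p[:2]-np.array([.5275,-.1712]);print('cab',d@[np.cos(a),np.sin(a)],d@[-np.sin(a),np.cos(a)],'cover',d@[-np.sin(a),np.cos(a)]+.08)
E
```

```text
t: 6.35
tool_pos: [0.5208, -0.1277, 0.134]
tool_rot: [-0.262, 3.129, 0.001]
contact_force: [4.9, 2.0, 3.8]
opening: 0.0134
grip_force: 33.9
t 6.35 tcp [ 0.5208 -0.1277  0.134 ] ydeg 99.59 F [4.9 2.  3.8] op 0.0134 grip 33.9 q6 -2.12
cab 0.0005227126242862796 0.043979761134629015 cover 0.12397976113462902
```

The cover is at about 0.124. I'll release, rise, and check with the cameras.

```bash
python3 -m pendant '[0,0,0,0,0,0,0.5, 0,0,0,0,0,0,0.5, 0,0,0,0,0,-0.1,0.5, 0,0,0,0,0,-0.25,0.5, 0,0,0,0,0,-0.4,0.5, 0,0,0,0,0,-0.4,0.5]'
python3 - <<'E'
from h import *
st()
d=cap('wrist');save(d,'w3');P=cloud(d);z=P[...,2]
Q=P[(z>.175)&(z<.2)&(abs(P[...,0]-.52)<.05)&(abs(P[...,1]+.128)<.05)];print(len(Q),cv2.minAreaRect(Q[:,:2].astype(np.float32)))
p=plan(.5,.1,.25,65);p=plan(.485,.385,.25,36,p);plan(.482,.3868,.25,5.6,p)
E
```

```text
t: 7.1
tool_pos: [0.5217, -0.1288, 0.2579]
tool_rot: [-0.262, 3.125, -0.006]
contact_force: [0.4, 0.5, 0.2]
opening: 0.0428
grip_force: 0.0
t 7.1 tcp [ 0.5217 -0.1288  0.2579] ydeg 99.59 F [0.4 0.5 0.2] op 0.0428 grip 0.0 q6 -2.12
1189 ((0.5201674699783325, -0.1273590475320816), (0.050183314830064774, 0.013231051154434681), 9.579729080200195)
turn [-0.002  0.004  1.153] shift [-0.0592  0.7617  0.0153]
turn [0.    0.    0.967] shift [0.4468 0.8399 0.    ]
turn [0.    0.    1.013] shift [ 0.0107 -0.0046  0.    ]
```

View pics/w3.png

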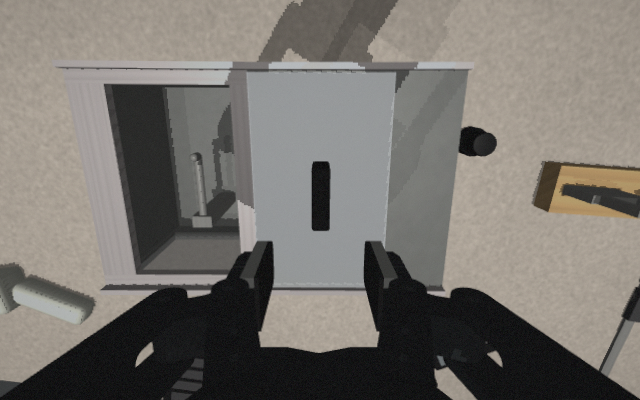

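The wrist view shows the cover open, with the fin at (321,195). The hook is visible through the opening, with its tip at about (197,157) and its post at about (202,220). I'll locate the hook from depth and move toward the gauge.

```bash
python3 - <<'E'
from h import *
P=cloud(load('wrist'));a=np.radians(9.5);X=np.array([np.cos(a),np.sin(a)]);Y=np.array([-X[1],X[0]])
D=P[...,:2]-np.array([.5275,-.1712]);x=D@X;y=D@Y;z=P[...,2]
m=(z>.09)&(z<.12)&(abs(x)<.08)&(y>-.12)&(y<-.045)
print('x y of hook top pts',m.sum())
for x0 in np.arange(-.04,.07,.01):
    k=m&(x>=x0)&(x<x0+.01)
    if k.sum()>2: print(x0.round(3),k.sum(),'y',np.percentile(y[k],[5,50,95]).round(4),'z',np.percentile(z[k],[50,97]).round(4))
f=(z>.143)&(z<.156)&(abs(x)<.1)
k=f&(abs(x)<.06)&(y<-.1);print('frame -y inner edge',np.percentile(y[k],97),'outer',np.percentile(y[k],2))
k=f&(y>-.12)&(y<-.05);print('frame x inner',x[k&(x<0)].max(),x[k&(x>0)].min(),x[k].min(),x[k].max())
E
python3 -m pendant '[0,0,0.3,-0.01,0.2,0.015,0.5, 0,0,0.6,-0.03,0.4,0.015,0.5, 0,0,0.9,-0.05,0.6,0.015,0.5, 0,0,1,-0.06,0.762,0.015,0.5, 0,0,1,-0.06,0.762,0.015,0.5]'
python3 - <<'E'
from h import *
p=plan(.485,.385,.25,38);plan(.482,.3868,.25,8,p)
E
```

```text
x y of hook top pts 852
-0.03 55 y [-0.0816 -0.0773 -0.0751] z [0.11   0.1131]
-0.02 84 y [-0.0814 -0.0773 -0.075 ] z [0.1036 0.1128]
-0.01 81 y [-0.0816 -0.0776 -0.0752] z [0.1031 0.1045]
0.0 83 y [-0.0818 -0.0777 -0.0753] z [0.1027 0.1045]
0.01 76 y [-0.082  -0.0779 -0.0751] z [0.1028 0.1047]
0.02 76 y [-0.0817 -0.0778 -0.0752] z [0.1029 0.1047]
0.03 73 y [-0.0817 -0.0779 -0.0753] z [0.1031 0.1045]
0.04 237 y [-0.0876 -0.0765 -0.0691] z [0.1053 0.1068]
0.05 87 y [-0.0882 -0.0771 -0.069 ] z [0.1053 0.1072]
frame -y inner edge -0.12905159232816407 outer -0.15880567754660127
frame x inner -0.08431794488672004 0.08397107891310511 -0.09611619641155819 0.09774161203676081
t: 7.78
tool_pos: [0.4979, 0.1031, 0.2462]
tool_rot: [-0.548, -3.089, 0.002]
contact_force: [0.6, -0.2, -0.7]
opening: 0.0431
grip_force: 0.0
turn [-0.006 -0.007  1.063] shift [ 0.3635  0.8677 -0.0126]
turn [0. 0. 1.] shift [ 0.0109 -0.0042  0.    ]
```

```bash
python3 -m pendant '[0,0,0.3,0.1,0.2,0,0.5, 0,0,0.6,0.2,0.4,0,0.5, 0,0,0.9,0.28,0.6,0,0.5, 0,0,1,0.36,0.8,-0.01,0.5, 0,0,1,0.364,0.868,-0.013,0.5, 0,0,1,0.364,0.868,-0.013,0.5]'
python3 - <<'E'
from h import *
plan(.482,.3868,.25,5.6)
E
```

```text
t: 8.52
tool_pos: [0.4879, 0.3831, 0.2502]
tool_rot: [-1.334, -2.842, 0.006]
contact_force: [-0.1, 0.1, 0.1]
opening: 0.0421
grip_force: 0.0
turn [-0.008  0.002  1.137] shift [ 0.022  -0.0072  0.0008]
```

```bash
python3 -m pendant '[0,0,0.35,0.02,-0.007,0,0.5, 0,0,0.7,0.02,-0.007,0,0.5, 0,0,1,0.02,-0.007,0,0.5, 0,0,1,0.02,-0.007,0,0.5]'
python3 - <<'E'
from h import *
st()
d=cap('wrist');save(d,'w4');P=cloud(d)
m=(abs(P[...,0]-.482)<.03)&(abs(P[...,1]-.387)<.04)&(P[...,2]<.2)
Q=P[m];t=Q[Q[:,2]>.134];print(len(t),cv2.minAreaRect(t[:,:2].astype(np.float32)),np.percentile(t[:,2],[50,95]),t[:,1].min(),t[:,1].max())
plan(.482,.3868,.098,5.6)
E
```

```text
t: 9.02
tool_pos: [0.483, 0.384, 0.2516]
tool_rot: [-2.028, -2.399, 0.004]
contact_force: [-0.2, -0.2, 1.2]
opening: 0.0427
grip_force: 0.0
t 9.03 tcp [0.483  0.384  0.2516] ydeg 9.6 F [-0.2 -0.2  1.2] op 0.0427 grip 0.0 q6 0.38
395 ((0.48247024416923523, 0.38883110880851746), (0.009959941729903221, 0.03027261421084404), 5.643775463104248) [0.14270767 0.14388156] 0.3734467448179366 0.4043238933687353
turn [-0.003  0.002  0.135] shift [ 0.0094 -0.0009  0.5125]
```

View pics/w4.png

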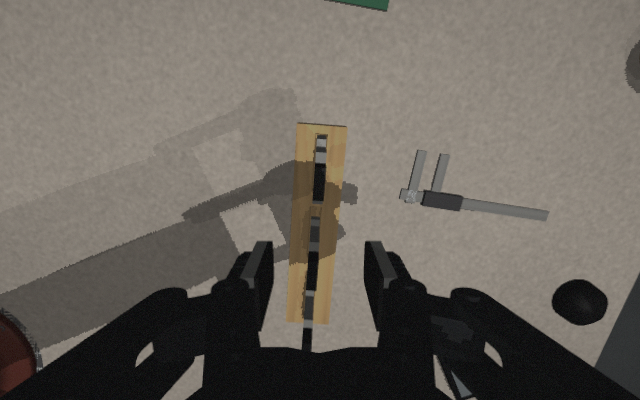

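The wrist view has the stand upright in frame, with the fork's black tab at about (311,270) centred between the fingers. The caliper at (440,200) is well clear. I'll grip the tab, with the reported z lowered by 34 mm to correct for the offset.

```bash
python3 -m pendant '[0,0,0.133,0.012,0.001,0.15,0.5, 0,0,0.133,0.012,0.001,0.3,0.5, 0,0,0.133,0.012,0.001,0.45,0.5, 0,0,0.133,0.012,0.001,0.558,0.5, 0,0,0.133,0.012,0.001,0.558,0.5, 0,0,0.133,0.012,0.001,0.558,0.3, 0,0,0.133,0.012,0.001,0.558,0, 0,0,0.133,0.012,0.001,0.558,0, 0,0,0.133,0.012,0.001,0.558,0, 0,0,0.133,0.012,0.001,0.558,0]' 60
python3 - <<'E'
from h import *
st()
E
```

```text
t: 10.32
tool_pos: [0.4838, 0.3905, 0.0882]
tool_rot: [2.109, 2.327, 0.006]
contact_force: [-0.8, -0.9, 6.5]
opening: 0.0089
grip_force: 59.6
t 10.32 tcp [0.4838 0.3905 0.0882] ydeg 5.63 F [-0.8 -0.9  6.5] op 0.0089 grip 59.6 q6 0.46
```

```bash
python3 -m pendant '[0,0,0,0,0,-0.05,0, 0,0,0,0,0,-0.12,0, 0,0,0,0,0,-0.25,0, 0,0,0,0,0,-0.4,0, 0,0,0,0,0,-0.55,0, 0,0,0,0,0,-0.7,0, 0,0,0,0,0,-0.72,0, 0,0,0,0,0,-0.72,0]' 60
python3 - <<'E'
from h import *
st()
o=telemetry.get_obs();r=R.from_rotvec(o['tool_rot'])
for n in ('wrist','scene','side'):
    T=r.inv().apply(cloud(cap(n)).reshape(-1,3)-o['tool_pos'])*1000
    m=(abs(T[:,0])<45)&(abs(T[:,1])<12)&(T[:,2]>-45)&(T[:,2]<90);Q=T[m];print(n,len(Q))
    for lo in range(-45,90,9):
        q=Q[(Q[:,2]>lo)&(Q[:,2]<lo+9)]
        if len(q)>4: print(lo,len(q),'x',np.percentile(q[:,0],[2,98]).round(1),'y',np.percentile(q[:,1],[2,50,98]).round(1))
plan(.50,.1,.305,5.6)
E
```

```text
t: 11.32
tool_pos: [0.4822, 0.3896, 0.301]
tool_rot: [-2.11, -2.328, 0.001]
contact_force: [0.8, 0.3, -3.3]
opening: 0.009
grip_force: 58.6
t 11.32 tcp [0.4822 0.3896 0.301 ] ydeg 5.62 F [ 0.8  0.3 -3.3] op 0.009 grip 58.6 q6 0.46
wrist 2046
-45 442 x [10.7 13.8] y [-10.7  -0.1  10.8]
-36 722 x [11.  23.5] y [-9.6 -0.1  9.7]
-27 120 x [22.9 23.7] y [-4.8  0.3  4.7]
-18 97 x [23.  23.6] y [-4.7 -0.1  4.9]
-9 88 x [23.  23.6] y [-4.9 -0.1  4.7]
0 73 x [22.9 23.6] y [-4.8 -0.1  4.6]
9 289 x [23.2 31.3] y [-4.8 -0.1  4.5]
18 51 x [31.1 31.5] y [-4.9 -0.1  4.7]
27 43 x [31.1 31.5] y [-5.1 -0.2  4.3]
36 35 x [31.1 31.5] y [-4.7 -0.2  4.4]
45 30 x [31.1 31.5] y [-4.9 -0.2  4.6]
54 29 x [31.2 31.5] y [-5.1 -0.2  4.4]
63 27 x [31.2 31.6] y [-4.9 -0.2  4.2]
scene 244
-45 10 x [-17.9  -8.2] y [0.7 3.5 9.8]
-36 41 x [-28.   19.9] y [-5.7  1.2  9.7]
-27 24 x [-28.3  22.3] y [-4.8  3.4  4.1]
-18 11 x [-28.2  22.3] y [-0.2  3.   3.7]
-9 10 x [-28.8 -18.8] y [0.9 3.1 3.6]
0 10 x [-28.4 -19.4] y [-5.3  3.4  4.4]
9 46 x [-34.6  30.1] y [-6.5 -1.   3.5]
18 29 x [-34.3   9.3] y [-6.4  2.5  3.9]
27 12 x [-33.2  -5.1] y [0.5 1.7 3.5]
36 10 x [-34.5 -23.2] y [0.7 1.2 2.1]
45 12 x [-33.6 -20.3] y [1.1 1.4 1.9]
54 8 x [-34.7  12.3] y [0.8 1.3 3.1]
63 20 x [-31.6  28.8] y [0.2 1.8 3.2]
side 70
9 10 x [-36.5 -32. ] y [-2.3  1.2  4.3]
18 11 x [-36.2 -32.8] y [-5.2 -2.1  3.2]
27 11 x [-36.4 -33.9] y [-5.4  0.7  4.4]
36 7 x [-36.6 -34.3] y [-5.5 -2.4  0.9]
45 10 x [-36.5 -32.9] y [-5.5 -3.   4.2]
54 8 x [-36.4 -31.5] y [-6.1 -4.3  2. ]
63 12 x [-36.6 -31.7] y [-5.9 -3.8  3.2]
turn [-0.009  0.004  0.   ] shift [-0.9651 -0.0328 -0.0205]
```

Run:
```python
from h import *
o=telemetry.get_obs();r=R.from_rotvec(o['tool_rot'])
T=r.inv().apply(cloud(load('wrist')).reshape(-1,3)-o['tool_pos'])*1000
for a,b,l,h in ((25,30.5,0,30),(16,22,-45,-20)):
    q=T[(T[:,0]>a)&(T[:,0]<b)&(abs(T[:,1])<4.5)&(T[:,2]>l)&(T[:,2]<h)];print(a,len(q),np.percentile(q[:,2],[5,50,95]))
a=np.radians(9.5)
X=np.array([np.cos(a),np.sin(a)]);Y=np.array([-X[1],X[0]]);c=np.array([.5275,-.1712])
# tool at ydeg 9.5: tool x = cross(Y,Z): 
tx=np.cross(np.r_[X,0],[0,0,-1])[:2];print('toolx in cab',tx@X,tx@Y)
for x in (-.052,.012):
    print(x,c+x*X+(-.079)*Y - (-.0017)*tx)
```

```text
25 136 [11.64372071 12.58913966 13.64186995]
16 241 [-34.39593068 -33.38030327 -32.31654039]
toolx in cab 0.0 1.0
-0.052 [ 0.48897133 -0.25602235]
0.012 [ 0.55209361 -0.24545931]
```

The gauge hangs straight in the hand: its centre is at tool x -1.7 mm and eye_top at tool z -21.4 mm, and both shoulder heights agree. Next I'll transfer it to above the opening on the -x side of the tip.

```bash
python3 -m pendant '[0,0,0,-0.1,-0.003,-0.01,0, 0,0,0,-0.28,-0.01,-0.01,0, 0,0,0,-0.46,-0.015,-0.01,0, 0,0,0,-0.64,-0.02,-0.01,0, 0,0,0,-0.8,-0.03,-0.01,0, 0,0,0,-0.92,-0.033,-0.01,0, 0,0,0,-0.965,-0.033,-0.01,0, 0,0,0,-0.965,-0.033,-0.01,0]' 60
python3 - <<'E'
from h import *
st()
T=None
P=cloud(load('wrist'));p=np.array([.4822,.3896,.301])
r=R.from_rotvec([-2.11,-2.328,.001]);T=r.inv().apply(P.reshape(-1,3)-p)*1000
for lo in range(-120,-30,10):
    q=T[(T[:,2]>lo)&(T[:,2]<=lo+10)&(abs(T[:,0])<40)&(abs(T[:,1])<90)]
    if len(q)>5: print(lo,len(q),np.percentile(q[:,1],[1,99]).round(),np.percentile(q[:,0],[1,99]).round())
plan(.4929,-.18,.300,9.5); plan(.4929,-.2554,.300,9.5)
E
```

```text
t: 12.48
tool_pos: [0.5006, 0.1004, 0.3032]
tool_rot: [-2.11, -2.325, 0.001]
contact_force: [-1.0, 0.1, -2.7]
opening: 0.009
grip_force: 58.7
t 12.47 tcp [0.5006 0.1004 0.3032] ydeg 5.55 F [-1.   0.1 -2.7] op 0.009 grip 58.7 q6 -0.04
-120 10853 [-61.  61.] [ 9. 19.]
-110 13267 [-56.  56.] [-3. 18.]
-100 8021 [-50.  50.] [-8. 18.]
-90 7586 [-42.  42.] [-8. 13.]
-80 3428 [-37.  37.] [-8. 14.]
-70 1145 [-23.  22.] [-10.  13.]
-60 2398 [-17.  17.] [-16.  14.]
-50 843 [-18.  18.] [ 7. 14.]
-40 922 [-17.  17.] [ 7. 23.]
turn [-0.004 -0.001 -0.132] shift [-0.928  -0.1158  0.0102]
turn [-0.004 -0.001 -0.132] shift [-1.1781 -0.1401  0.0101]
```

```bash
python3 -m pendant '[0,0,-0.03,-0.1,-0.015,0.01,0, 0,0,-0.06,-0.28,-0.035,0.01,0, 0,0,-0.09,-0.46,-0.06,0.01,0, 0,0,-0.12,-0.64,-0.08,0.01,0, 0,0,-0.132,-0.8,-0.1,0.01,0, 0,0,-0.132,-0.9,-0.113,0.01,0, 0,0,-0.132,-0.928,-0.116,0.01,0, 0,0,-0.132,-0.928,-0.116,0.01,0]' 60
python3 - <<'E'
from h import *
plan(.4929,-.2554,.300,9.5)
E
```

```text
t: 13.48
tool_pos: [0.4938, -0.1788, 0.301]
tool_rot: [-2.027, -2.399, -0.001]
contact_force: [0.2, -0.1, -3.0]
opening: 0.0089
grip_force: 58.7
turn [-0.001 -0.002  0.004] shift [-0.2512 -0.0457  0.0029]
```

```bash
python3 -m pendant '[0,0,0.004,-0.1,-0.02,0,0, 0,0,0.004,-0.2,-0.035,0,0, 0,0,0.004,-0.251,-0.046,0,0, 0,0,0.004,-0.251,-0.046,0,0, 0,0,0.004,-0.251,-0.046,0,0]' 60
python3 - <<'E'
from h import *
st();d=cap('wrist');save(d,'w5');P=cloud(d)
a=np.radians(9.5);X=np.array([np.cos(a),np.sin(a)]);Y=np.array([-X[1],X[0]])
D=P[...,:2]-np.array([.5275,-.1712]);x=D@X;y=D@Y;z=P[...,2]
f=(z>.143)&(z<.156)&(abs(x)<.1)
k=f&(y>-.12)&(y<-.05);print('frame x',x[k&(x<0)].max() if (k&(x<0)).any() else 0,x[k&(x>0)].min() if (k&(x>0)).any() else 0)
k=f&(abs(x)<.06)&(y<-.1);print('-y edge',np.percentile(y[k],97) if k.any() else 0)
m=(z>.1)&(z<.106)&(x>-.02)&(x<.04)&(abs(y+.08)<.02);print('peg',m.sum(),np.percentile(y[m],[3,50,97]) if m.any() else 0)
g=(z>.2)&(z<.3)&(abs(x+.048)<.02)&(abs(y+.08)<.06);print('gauge',g.sum(),np.percentile(x[g],[2,50,98]),np.percentile(y[g],[2,98]))
plan(.4929,-.2554,.0976,9.5)
E
```

```text
t: 14.1
tool_pos: [0.4926, -0.2552, 0.3014]
tool_rot: [-2.029, -2.398, -0.001]
contact_force: [0.1, -0.6, -3.0]
opening: 0.0089
grip_force: 58.7
t 14.1 tcp [ 0.4926 -0.2552  0.3014] ydeg 9.52 F [ 0.1 -0.6 -3. ] op 0.0089 grip 58.7 q6 -0.78
frame x -0.0843844804872177 0.0839322238383896
-y edge -0.12909991205750143
peg 337 [-0.08216332 -0.07833088 -0.07525747]
gauge 561 [-0.05312031 -0.04842507 -0.04376252] [-0.05398663 -0.04555727]
turn [ 0.001 -0.001  0.001] shift [-0.0011  0.0007  0.6796]
```

View pics/w5.png

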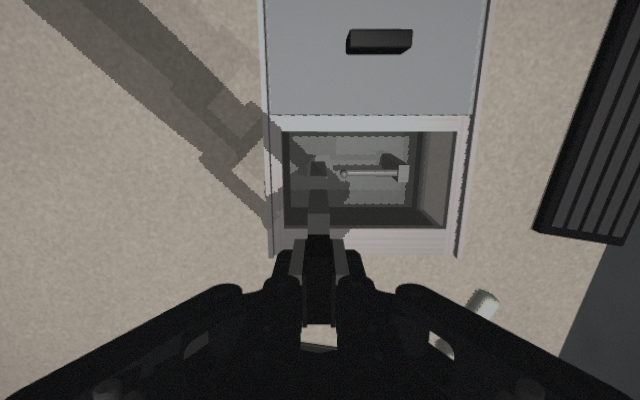

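The view shows the gauge centred over the opening, left of the hook tip at (343,172). The gauge centre measures (-0.048, -0.0787) in the cabinet frame, in line with the peg. I'll lower it, pass the tip, then set it down in a separate step.

```bash
python3 -m pendant '[0,0,0,0,0,0.08,0, 0,0,0,0,0,0.18,0, 0,0,0,0,0,0.28,0, 0,0,0,0,0,0.38,0, 0,0,0,0,0,0.48,0, 0,0,0,0,0,0.57,0, 0,0,0,0,0,0.64,0, 0,0,0,0,0,0.679,0, 0,0,0,0,0,0.679,0, 0,0,0,0,0,0.679,0]' 60
python3 - <<'E'
from h import *
st();plan(.5521,-.2455,.0976,9.5)
E
```

```text
t: 15.4
tool_pos: [0.4932, -0.2567, 0.099]
tool_rot: [2.029, 2.396, 0.0]
contact_force: [0.2, 0.5, -1.6]
opening: 0.0088
grip_force: 58.6
t 15.4 tcp [ 0.4932 -0.2567  0.099 ] ydeg 9.47 F [ 0.2  0.5 -1.6] op 0.0088 grip 58.6 q6 -0.78
turn [ 0.003  0.003 -0.001] shift [0.0046 0.1999 0.005 ]
```

```bash
python3 -m pendant '[0,0,0,0.003,0.03,0,0, 0,0,0,0.004,0.07,0,0, 0,0,0,0.004,0.11,0,0, 0,0,0,0.004,0.15,0,0, 0,0,0,0.004,0.185,0,0, 0,0,0,0.004,0.2,0,0, 0,0,0,0.004,0.2,0,0, 0,0,0,0.004,0.2,0,0]' 60
python3 - <<'E'
from h import *
st();plan(.5521,-.2455,.0826,9.5)
E
```

```text
t: 16.4
tool_pos: [0.5511, -0.2454, 0.0976]
tool_rot: [-2.031, -2.396, 0.0]
contact_force: [-0.1, 0.2, -2.1]
opening: 0.0092
grip_force: 58.7
t 16.4 tcp [ 0.5511 -0.2454  0.0976] ydeg 9.44 F [-0.1  0.2 -2.1] op 0.0092 grip 58.7 q6 -0.71
turn [-0.001 -0.    -0.002] shift [-0.001   0.0033  0.0499]
```

```bash
python3 -m pendant '[0,0,0,0,0,0.015,0, 0,0,0,0,0,0.03,0, 0,0,0,0,0,0.042,0, 0,0,0,0,0,0.048,0, 0,0,0,0,0,0.05,0, 0,0,0,0,0,0.05,0]' 60
python3 -c "from h import *;st()"
```

```text
t: 17.15
tool_pos: [0.5512, -0.2453, 0.0848]
tool_rot: [-2.03, -2.396, 0.001]
contact_force: [-5.9, 2.6, 8.5]
opening: 0.0088
grip_force: 60.3
t 17.15 tcp [ 0.5512 -0.2453  0.0848] ydeg 9.46 F [-5.9  2.6  8.5] op 0.0088 grip 60.3 q6 -0.71
```

The wrist force changed sign, so the gauge is resting on the peg. I'll release gently and rise.

```bash
python3 -m pendant '[0,0,0,0,0,0,0.12, 0,0,0,0,0,0,0.3, 0,0,0,0,0,0,0.35, 0,0,0,0,0,0,0.35]' 60
python3 -c "from h import *;st()"
python3 -m pendant '[0,0,0,0,0,-0.04,0.35, 0,0,0,0,0,-0.1,0.35, 0,0,0,0,0,-0.2,0.35, 0,0,0,0,0,-0.35,0.35, 0,0,0,0,0,-0.5,0.35, 0,0,0,0,0,-0.6,0.35, 0,0,0,0,0,-0.6,0.35]'
python3 - <<'E'
from h import *
st()
a=np.radians(9.5);X=np.array([np.cos(a),np.sin(a)]);Y=np.array([-X[1],X[0]])
for n in('wrist','scene','side'):
    d=cap(n);P=cloud(d);D=P[...,:2]-np.array([.5275,-.1712]);x=D@X;y=D@Y;z=P[...,2]
    m=(z>.122)&(z<.147)&(abs(x-.012)<.05)&(abs(y+.08)<.038);print(n,m.sum())
    if m.sum()>10: print(np.percentile(x[m],[3,50,97]).round(4),np.percentile(y[m],[3,50,97]).round(4),np.percentile(z[m],[50,97]).round(4))
    if n=='wrist':
        m=(z>.1)&(z<.121)&(abs(x-.012)<.03)&(abs(y+.08)<.04);print('crossbar',m.sum(),np.percentile(y[m],[1,99]),np.percentile(z[m],[50,98]));cv2.imwrite('pics/w6.png',np.clip(d['image'].astype(float)*1.5,0,255).astype(np.uint8)[...,::-1])
E
```

```text
t: 17.65
tool_pos: [0.5514, -0.2453, 0.0825]
tool_rot: [-2.031, -2.397, -0.0]
contact_force: [0.6, 0.1, 0.3]
opening: 0.0301
grip_force: 0.0
t 17.65 tcp [ 0.5514 -0.2453  0.0825] ydeg 9.45 F [0.6 0.1 0.3] op 0.0301 grip 0.0 q6 -0.71
t: 18.52
tool_pos: [0.5531, -0.2464, 0.2684]
tool_rot: [2.025, 2.39, 0.002]
contact_force: [-0.2, -0.3, -0.0]
opening: 0.0299
grip_force: 0.0
t 18.52 tcp [ 0.5531 -0.2464  0.2684] ydeg 9.46 F [-0.2 -0.3 -0. ] op 0.0299 grip 0.0 q6 -0.71
wrist 373
[0.0069 0.0116 0.0163] [-0.0917 -0.0765 -0.0633] [0.1395 0.1408]
crossbar 502 [-0.10323732 -0.05356601] [0.10370465 0.11751036]
scene 58
[0.0038 0.0106 0.0145] [-0.0931 -0.0758 -0.0636] [0.1384 0.1425]
side 90
[0.0076 0.0118 0.0174] [-0.0925 -0.0761 -0.0638] [0.1406 0.1438]
```

View pics/w6.png

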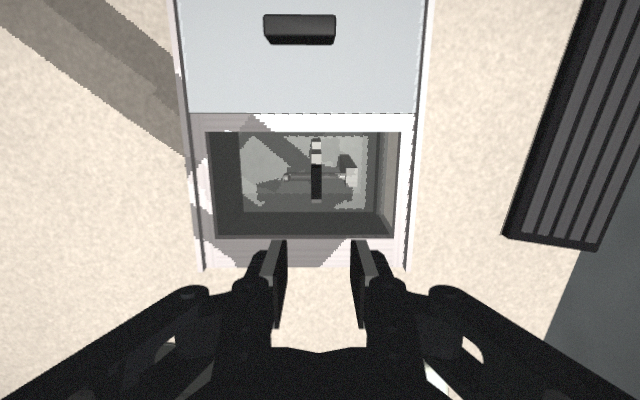

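The view shows the gauge on the peg at (316,180), with its top at 140 mm, x +0.012 and y -0.078, which is where it should hang. Next I'll go to the cover fin, turning 90 degrees in three calls.

```bash
python3 - <<'E'
from h import *
plan(.5202,-.1274,.25,-20.5)
E
python3 -m pendant '[0,0,0.3,0,0,0,0.5, 0,0,0.6,0,0,0,0.5, 0,0,0.9,0,0,0,0.5, 0,0,1,0,0,0,0.5]'
python3 -m pendant '[0,0,0.3,0,0,0,0.5, 0,0,0.6,0,0,0,0.5, 0,0,0.9,0,0,0,0.5, 0,0,1,0,0,0,0.5, 0,0,1,0,0,0,0.5]'
python3 -c "from h import *;st();plan(.5202,-.1274,.23,-80.5)"
```

```text
turn [-0.003 -0.001  0.998] shift [ 0.4036 -0.0364  0.0393]
t: 19.18
tool_pos: [0.5505, -0.2448, 0.2601]
tool_rot: [-2.581, -1.785, 0.003]
contact_force: [0.1, 0.0, -0.2]
opening: 0.0428
grip_force: 0.0
t: 19.8
tool_pos: [0.5506, -0.2449, 0.2606]
tool_rot: [-2.954, -1.06, 0.003]
contact_force: [-0.1, 0.6, -0.1]
opening: 0.0424
grip_force: 0.0
t 19.8 tcp [ 0.5506 -0.2449  0.2606] ydeg -50.51 F [-0.1  0.6 -0.1] op 0.0424 grip 0.0 q6 0.34
turn [-0.005  0.004  1.   ] shift [ 0.1709 -0.3664  0.1028]
```

```bash
python3 -m pendant '[0,0,0.3,0.05,-0.1,0.05,0.5, 0,0,0.6,0.1,-0.2,0.1,0.5, 0,0,0.9,0.15,-0.3,0.1,0.5, 0,0,1,0.171,-0.366,0.1,0.5, 0,0,1,0.171,-0.366,0.1,0.5, 0,0,1,0.171,-0.366,0.1,0.5]'
python3 - <<'E'
from h import *
st();P=cloud(cap('wrist'));z=P[...,2]
Q=P[(z>.175)&(z<.2)&(abs(P[...,0]-.52)<.05)&(abs(P[...,1]+.128)<.05)];print(len(Q),cv2.minAreaRect(Q[:,:2].astype(np.float32)))
plan(.5202,-.1274,.132,-80.5)
E
```

```text
t: 20.55
tool_pos: [0.5212, -0.1284, 0.2322]
tool_rot: [3.131, 0.26, -0.001]
contact_force: [0.2, -0.5, -0.9]
opening: 0.0429
grip_force: 0.0
t 20.55 tcp [ 0.5212 -0.1284  0.2322] ydeg -80.5 F [ 0.2 -0.5 -0.9] op 0.0429 grip 0.0 q6 1.02
1449 ((0.5212490558624268, -0.12737256288528442), (0.04957569018006325, 0.013639201410114765), 9.60322380065918)
turn [-0.     0.001 -0.001] shift [-0.0027 -0.0046  0.3346]
```

```bash
python3 -m pendant '[0,0,0,-0.002,-0.004,0.1,0.5, 0,0,0,-0.002,-0.004,0.2,0.5, 0,0,0,-0.002,-0.004,0.29,0.5, 0,0,0,-0.002,-0.004,0.33,0.5, 0,0,0,-0.002,-0.004,0.33,0.3, 0,0,0,-0.002,-0.004,0.33,0, 0,0,0,-0.002,-0.004,0.33,0, 0,0,0,-0.002,-0.004,0.33,0, 0,0,0,-0.002,-0.004,0.33,0]' 30
python3 - <<'E'
from h import *
st();a=np.radians(9.5);p=np.array([.5275,-.1712])-.079*np.array([-np.sin(a),np.cos(a)]);print(p);plan(*p,.134,-80.5)
E
```

```text
t: 21.72
tool_pos: [0.5211, -0.1273, 0.1349]
tool_rot: [3.13, 0.259, 0.003]
contact_force: [0.3, -1.7, 4.1]
opening: 0.0137
grip_force: 33.6
t 21.73 tcp [ 0.5211 -0.1273  0.1349] ydeg -80.55 F [ 0.3 -1.7  4.1] op 0.0137 grip 33.6 q6 1.03
[ 0.54053876 -0.24911656]
turn [ 0.002 -0.003 -0.002] shift [-0.0029  0.4113  0.0034]
```

```bash
python3 -m pendant '[0,0,0,0,0.05,0,0, 0,0,0,0,0.12,0,0, 0,0,0,0,0.2,0,0, 0,0,0,0,0.28,0,0, 0,0,0,0,0.35,0,0, 0,0,0,0,0.39,0,0, 0,0,0,0,0.41,0,0, 0,0,0,0,0.413,0,0, 0,0,0,0,0.415,0,0, 0,0,0,0,0.415,0,0]' 30
python3 -c "from h import *;st()"
```

```text
t: 22.98
tool_pos: [0.5415, -0.2499, 0.1348]
tool_rot: [-3.13, -0.259, -0.002]
contact_force: [-0.8, 3.1, 7.1]
opening: 0.0134
grip_force: 34.2
t 22.98 tcp [ 0.5415 -0.2499  0.1348] ydeg -80.55 F [-0.8  3.1  7.1] op 0.0134 grip 34.2 q6 0.85
```

```bash
python3 -m pendant '[0,0,0,0,0.005,0,0, 0,0,0,0,0.01,0,0, 0,0,0,0,0.01,0,0]' 30
python3 -c "from h import *;st()"
python3 -m pendant '[0,0,0,0,0.007,0,0.3, 0,0,0,0,0.007,0,0.5, 0,0,0,0,0.007,0,0.5, 0,0,0,0,0.007,-0.1,0.5, 0,0,0,0,0.007,-0.25,0.5, 0,0,0,0,0.007,-0.4,0.5, 0,0,0,0,0.007,-0.4,0.5]'
python3 - <<'E'
from h import *
st();d=cap('wrist');P=cloud(d);z=P[...,2];save(d,'w7')
Q=P[(z>.175)&(z<.2)&(abs(P[...,0]-.54)<.05)&(abs(P[...,1]+.249)<.05)];r=cv2.minAreaRect(Q[:,:2].astype(np.float32));print(r)
a=np.radians(9.5);D=np.array(r[0])-[.5275,-.1712];print('cover',D@[-np.sin(a),np.cos(a)]+.079)
cv2.imwrite('pics/w7.png',d['image'][...,::-1])
P=cloud(cap('side'))
for c in ((.4825,.3878),(.491,.299),(.4995,.209)):
    m=(abs(P[...,0]-c[0])<.03)&(abs(P[...,1]-c[1])<.03)&(P[...,2]>.134);print(m.sum(),P[m].mean(0) if m.any() else '')
E
```

```text
t: 23.35
tool_pos: [0.5414, -0.2497, 0.1348]
tool_rot: [-3.124, -0.26, 0.001]
contact_force: [-4.1, 14.2, 10.7]
opening: 0.0135
grip_force: 34.8
t 23.35 tcp [ 0.5414 -0.2497  0.1348] ydeg -80.49 F [-4.1 14.2 10.7] op 0.0135 grip 34.8 q6 0.84
t: 24.22
tool_pos: [0.5437, -0.2563, 0.2593]
tool_rot: [3.125, 0.258, 0.012]
contact_force: [0.1, -0.7, -0.2]
opening: 0.0426
grip_force: 0.0
t 24.23 tcp [ 0.5437 -0.2563  0.2593] ydeg -80.56 F [ 0.1 -0.7 -0.2] op 0.0426 grip 0.0 q6 0.84
((0.5412654876708984, -0.24961167573928833), (0.04989665374159813, 0.013941261917352676), 9.355154991149902)
cover -0.0006082675576527946
0 
92 [0.4906989  0.29883168 0.14301194]
93 [0.49921732 0.20922993 0.14269591]
```

View pics/w7.png

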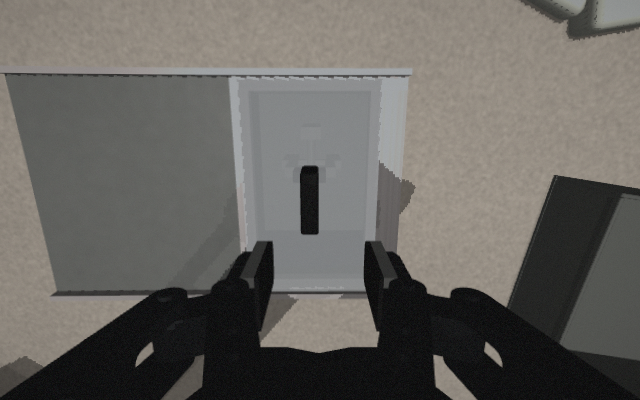

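The cover hit its stop (14 N) and measures 0 mm. The view shows it shut with the hung gauge visible through it at (310,150), the other two gauges have not moved, and the robot is clear.

```bash
python3 -c "from station import ctrl;print(ctrl.finish_job())"
```

```text
the job is handed in; nothing more can be done
None
```

The fork gauge hangs released on the hook with the cover shut over it and the other two gauges still in place; the job is handed in, at about 24 s of the 70 s allowed, but no verdict came back.

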